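# Hold the round flask down in the sprung cradle

## Task

Pick up the round-bellied glass flask by its neck, keep it upright, set it belly-down into the ring of the sprung cradle and gently press it down until the ring's pointer stands inside the dark band of the gauge strip, well short of the bottom stop, so that I can slip in the locking pin. Finish while still holding it pressed down there: do not let go. It is glass, so squeeze lightly (no more than about 25 N on each side), and leave the conical flask and the other things alone.

Things in the scene. Friction and masses are not known exactly. Their poses are not given: they have to be found in the camera images.
- round_flask_neck (a point): Middle of the neck of the round flask: amber glass, belly a 60 mm ball cut flat underneath (it stands on a flat 32 mm across), straight neck 22 mm thick from 53 to 94 mm up, lip 27 mm wide at 95 to 99 mm, cork on top to 110 mm. This point is on the axis 76 mm above the underside; z is up the neck. Belly centre 25 mm above the underside. About 0.12 kg. Grip the neck, not the belly; the flask starts standing on the desk.
- round_flask: The same round flask; origin at the centre of its underside, z up.
- conical_flask: The other flask, same glass, height, neck and cork but a conical belly 62 mm wide at the foot, standing on the desk; origin at the centre of its underside. Must stay where it is. The two may have swapped places.
- cradle: Fixed sprung cradle: dark wood base 100 x 120 x 10 mm, two steel guide posts at y = +/-48 mm (knobs up to 84 mm above the desk), one coil spring under the ring, and on its own -x side an upright aluminium gauge strip 12 mm wide, up to 70 mm above the desk, with a dark band across it. Origin at the centre of its underside on the desk.
- ring_top (a point): Centre of the top face of the cradle's ring (hole 48 mm, outside 68 mm, 8 mm thick, with a small dark pointer that sticks out on its -x side beside the gauge strip), which moves down on the posts; unpressed it is 58 mm above the desk. Seated in the unpressed ring, the round flask's belly touches the hole's upper edge, its underside hanging about 7 mm below this point, so its neck point is about 69 mm above this point.
- ring (a joint): How far the ring is pressed down, m: 0 at rest, 0.020 at the bottom stop. The spring pushes back with about 3 N at once and 4 N more for every 10 mm; the weight of the flask alone does not move it. The pointer is in the middle of the dark band at 0.010, at the band's edges at 0.006 and 0.014.
- brown_spool: Thread spool, brown, 35 mm wide and 44 mm high, standing on the desk; bystander, origin under its centre.
- red_spool: Thread spool, red, 35 mm wide and 44 mm high, standing on the desk; bystander, origin under its centre.
- tub: Clear tub of capped vials, 61 mm wide, 78 mm high; bystander, origin under its centre.
- rubber: White eraser 18 x 62 x 13 mm lying on the desk; bystander, origin under its centre.
- beveler: Wood-handled leather hand tool 126 x 21 x 21 mm lying on the desk; bystander, origin under its centre.
Not all that is in view belongs to the job. Leave any pink look-alike of the round_flask alone.

How it is judged (in metres and radians):
On the way, in this order (a step that is already met when the one before it is completed fails the run):
1. the round flask is lifted clear of the desk, upright in the gripper (height (world z) of round_flask above 0.03 m and angle between round_flask's own z axis and vertical below 0.3 rad and contact force between the fingers and round_flask above 1 N and contact force between round_flask and cradle below 0.1 N), for 0.2 s.
2. the round flask sits in the cradle's ring (horizontal distance between round_flask and ring_top below 0.008 m and contact force between round_flask and cradle above 0.5 N), for 0.1 s.
At the end, for the whole second after the job is handed in: The round flask is upright (within 0.2 rad), centred in the ring within 8 mm, and held pressed so that the ring is 6 to 14 mm down (pointer in the band); the hand still bears on the flask and presses on it alone, not on the cradle (value of joint ring between 0.006 and 0.014 m and horizontal distance between round_flask and ring_top below 0.008 m and angle between round_flask's own z axis and vertical below 0.2 rad and contact force between round_flask and cradle above 3 N and contact force between the fingers and round_flask above 2 N and contact force between each of the arm, the fingers and cradle below 0.5 N); the arm keeps its last pose, push and grip.
It fails at once if the ring is driven down near its bottom stop (more than 18 mm) (value of joint ring above 0.018 m).
It fails at once if the glass is squeezed hard (both fingers together over 70 N) (contact force between the fingers and round_flask above 70 N).
It fails at once if the flask is pushed hard or dropped into the ring (contact force between round_flask and cradle above 25 N).
It fails at once if the round flask is tipped over (angle between round_flask's own z axis and vertical above 0.5 rad).
It fails at once if a bystander is disturbed (moved more than 30 mm) (distance of any of conical_flask, brown_spool, red_spool, tub, rubber, beveler from where it was at the start of the episode above 0.03 m).
It also fails if it takes over 48 s, if anything falls off the work surface, if the arm or the gripper's body presses on something with over 40 N, if the wrist force passes 120 N, or if a joint passes its speed limit or range.

## Robot

A 6-joint arm with a two-finger parallel gripper is mounted at the origin on a cart in front of the work surface, level with it; the furniture and walls round the work are solid. World frame = base frame: x ahead of the robot, y to its left, z up, the work surface at z = 0. Lengths are in m, angles in degrees, forces in N, time in s.
With the tool pointing down it reaches from about 0.4 to 0.825 m from the base axis. Payload 7 kg.
Tool frame: the origin (TCP) lies at the very end of the fingers, on their centre line; the grasp point (between the pads) lies 19 mm behind it; z points along the fingers, x is the direction in which the jaws open and shut, and the axes are right-handed (so a half turn about z gives the same grasp; the last joint's range is limited). The gripper opens to 88 mm and grips with 3 to 60 N. Pads are 19 mm wide; open, the fingers measure 130 mm over their backs; the gripper's body (78 mm by 193 mm) begins 47 mm behind the grasp point.
Start: joints at [90.476, 20.546, 0.682, 0, -70.136, -16.507], TCP at [0.186, 0.649, 0.227] pointing down, gripper open.
Joint ranges: [-176.03, 176.03], [-82.01, 121.73], [-58.28, 71.71], [-173.87, 95.51], [-174.79, -0.11], [-173.66, 173.66]. Speed limits (degrees/s): [136.94, 136.94, 172.46, 180, 180, 180].

## Interface

Orientations are given as [roll, pitch, yaw] about the fixed x, y, z axes, in that order (R = Rz(yaw) Ry(pitch) Rx(roll)).
In Python, from plant import observe, capture, sign_off gives the robot as it stands. The module is installed in compiled form; this text tells all that it offers.
- The arm moves only by the tool arm_command, never from a script. Its argument "motion" is a list of rows, each a list of 7 numbers: the turn, a rotation vector about the tool's x, y, z in degrees, then the shift along the tool's x, y, z in cm, then the finger opening in cm, from 0 to 8.76. In form: [[wx, wy, wz, dx, dy, dz, fingers], ...]. A call has 1 to 20 rows; each row is the pose to reach, as a shift and turn from the pose commanded when the call began, along the tool's axes at that moment; what a row does not reach only later rows make up. A row lasts 1/10 s, in which the tool goes at most 50 mm and 8.59 degrees, less where a joint would pass 70% of its speed; a pose out of reach is approached as far as the arm can. A call with a gripper value outside its range is refused whole. The fingers move at their own pace and stop on an object; "force" is the grip in N (left out, the last holds). Time passes only in rows, so rows that repeat a pose let the fingers close. It gives the time, the measured TCP pose, the force and the opening at its end, in the units of the state.
- observe(): the state, without advancing time (a new reading comes with each control period).
- capture(name): name is "side" or "top" or "wrist"; returns a dict with "pixels" (384x512x3 uint8, red, green, blue), "depth" (384x512 float32, m along the optical axis (not along the pixel's ray), 0 where there is no reading), "K" (3x3 intrinsics, pixels), "cam_to_world" (4x4, takes a point from camera to world coordinates); the wrist camera has in their place "hand_eye" (4x4, takes a point from camera to tool coordinates, whose origin is the TCP and whose axes are the tool frame's). Camera axes: x right, y down, z forward; pixel columns grow to the right and rows downward; lengths in m; the calibration is good to about 2 mm. A picture is of the moment at which its call begins: read the wrist's pose just before it.
- sign_off(): hands the job in, once; it reports no verdict.
The state is a dict: "time_s": time; "q": joint angles; "joint_velocities": joint speeds; "effort": joint torques, N m; "tool_pos": TCP position; "orientation": TCP orientation; "force": force on the tool from outside, world axes, zero at the start; "moment": the same for the moment, N m; "finger_gap": opening from 0.0 (shut) to 1.0 (fully open).
Only numpy, scipy, OpenCV 4.12 (cv2) and the standard library are available. Lean on these libraries where they do the work, as an engineer would, in place of code of your own. Each camera call takes 0.05 s, during which the arm holds its last target.

## Working session

There is one attempt and no reset: what is moved stays moved. The work goes in short steps, Python scripts to look and compute and a tool call to move; the robot and the scene stay as the last step left them, time stands still between calls to the robot, and variables do not carry over. Pictures are saved under pics/ and viewed, and the job is handed in when it is done.

Besides the shell and the picture viewer there is one more tool, called after "Emit:" as name(argument=value, ...), one argument or row to a line, values as JSON. arm_command: Moves the arm, as the interface text tells. Its arguments: {"type":"object","properties":{"motion":{"type":"array"},"force":{"type":"number"}},"required":["motion"]}

```bash
mkdir -p pics; cat > h.py <<'E'
import numpy as np, cv2
from plant import observe, capture, sign_off
def snap(n,f):
    c=capture(n); np.savez(f'{f}.npz',**{k:v for k,v in c.items()})
    cv2.imwrite(f'pics/{f}.png',c['pixels'][:,:,::-1]); return c
E
python3 - <<'E'
from h import *
print(observe())
for n in ['side','top','wrist']:
    c=snap(n,n+'0'); print(n,c['K'].tolist(),c.get('cam_to_world',c.get('hand_eye')).round(4).tolist())
E
```

```text
{'time_s': 0.0, 'q': array([ 9.04754847e+01,  2.05924411e+01,  6.32986466e-01, -1.90779200e-02,
       -7.01366305e+01, -1.65057794e+01]), 'joint_velocities': array([-0.09804275,  0.03945832, -0.00730463, -0.0425611 ,  0.02365737,
       -0.03572712]), 'effort': array([-6.83139187e-04, -5.82720852e+01,  2.93073517e+01,  6.99724406e+00,
        7.07796498e-03, -1.50551791e-04]), 'tool_pos': array([0.18630832, 0.6482599 , 0.22560864]), 'orientation': array([-1.79989894e+02, -9.72212954e-02, -1.06036801e+02]), 'force': array([-0.06783591,  0.41025719,  0.52112682]), 'moment': array([ 0.00417894,  0.00736277, -0.00525688]), 'finger_gap': 0.998171389734943}
side [[372.2946388160866, 0.0, 254.9275443228776], [0.0, 372.2946388160866, 183.59996338665295], [0.0, 0.0, 1.0]] [[-0.8995, -0.253, 0.3562, 0.2623], [-0.4368, 0.5026, -0.7461, 0.6958], [0.0098, -0.8267, -0.5626, 0.6102], [0.0, 0.0, 0.0, 1.0]]
top [[346.7570052719725, 0.0, 253.7523840439411], [0.0, 346.7570052719725, 194.14626584612077], [0.0, 0.0, 1.0]] [[0.0297, -0.9849, 0.1704, 0.4435], [-0.9996, -0.0298, 0.0021, -0.0213], [0.003, -0.1704, -0.9854, 0.9047], [0.0, 0.0, 0.0, 1.0]]
wrist [[343.35695096675767, 0.0, 258.42184201076066], [0.0, 343.35695096675767, 198.03656192078657], [0.0, 0.0, 1.0]] [[1.0, 0.0012, -0.0003, 0.0001], [-0.001, 0.9529, 0.3032, -0.084], [0.0007, -0.3032, 0.9529, -0.1563], [0.0, 0.0, 0.0, 1.0]]
```

View pics/side0.png

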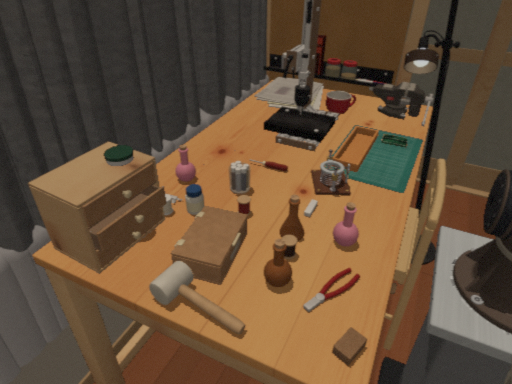

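View pics/top0.png

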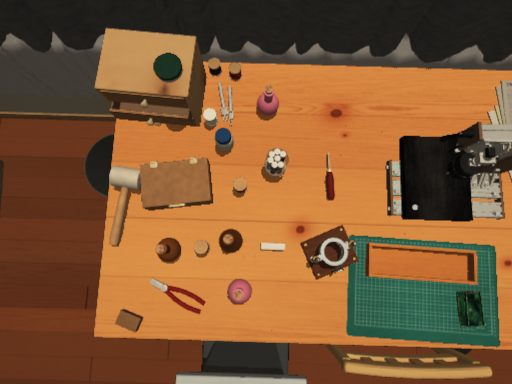

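View pics/wrist0.png

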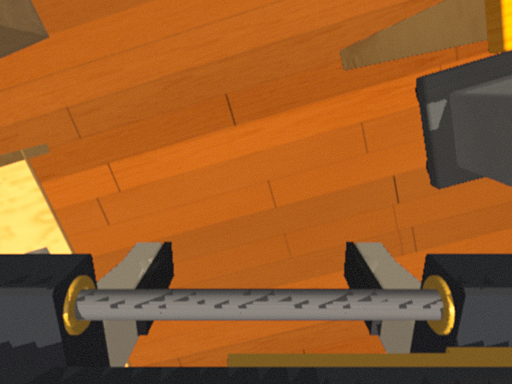

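```bash
python3 - <<'E'
import cv2,numpy as np
a=cv2.imread('pics/side0.png')[190:300,240:380]; b=cv2.imread('pics/top0.png')[210:320,140:365]
a=cv2.resize(a,None,fx=3.2,fy=3.2,interpolation=2); b=cv2.resize(b,None,fx=3.2,fy=3.2,interpolation=2)
cv2.imwrite('pics/cropa.png',a); cv2.imwrite('pics/cropb.png',b)
E
```

```text
(no output)
```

View pics/cropa.png

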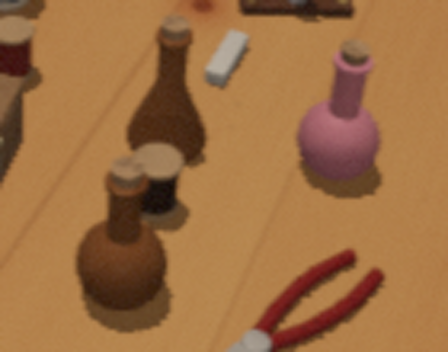

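View pics/cropb.png

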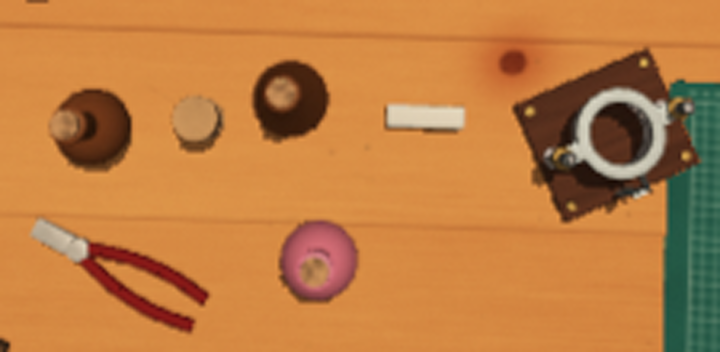

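Candidates (side view): amber round (278,265), amber conical (292,220), pink round (346,232), and pink (185,165). The amber one with the ball belly is at side (278,265) / top (168,249), next to the brown spool. The crop confirms this. Next I measure the flask and the cradle.

```bash
cat >> h.py <<'E'
def ld(f): return dict(np.load(f'{f}.npz'))
def ray(c,u,v,z):
    T=c['cam_to_world'];d=T[:3,:3]@np.linalg.solve(c['K'],[u,v,1.]);return T[:3,3]+d*(z-T[2,3])/d[2]
def cloud(c):
    v,u=np.mgrid[:384,:512];D=c['depth'];K=c['K']
    P=np.stack([(u-K[0,2])/K[0,0]*D,(v-K[1,2])/K[1,1]*D,D],-1)
    T=c['cam_to_world'];W=P@T[:3,:3].T+T[:3,3];W[D==0]=np.nan;return W
def proj(c,p):
    T=np.linalg.inv(c['cam_to_world']);q=c['K']@(T[:3,:3]@p+T[:3,3]);return q[:2]/q[2]
E
python3 - <<'E'
from h import *
for n in ['top0','side0']:
    c=ld(n);W=cloud(c)
    for nm,p0 in [('round',(168,249)),('brown',(201,247)),('conical',(230,240)),('cradle',(332,252))] if n=='top0' else [('round',(278,265)),('conical',(292,220)),('brown',(290,244)),('cradle',(332,176))]:
        r=30;u,v=p0;S=W[v-r:v+r,u-r:u+r].reshape(-1,3);S=S[~np.isnan(S[:,0])]
        print(n,nm,'desk z',np.median(S[:,2]).round(4), ray(c,u,v,0).round(3))
        for lo,hi in [(.015,.035),(.035,.05),(.05,.062),(.062,.09),(.09,.102),(.102,.12)]:
            m=(S[:,2]>lo)&(S[:,2]<hi);
            if m.sum()>4:
                q=S[m];print('  z',lo,hi,m.sum(),q.mean(0).round(4),q.min(0).round(3)[:2],q.max(0).round(3)[:2])
E
```

```text
top0 round desk z -0.0005 [0.45  0.197 0.   ]
  z 0.015 0.035 64 [0.4477 0.1747 0.0298] [0.42  0.161] [0.477 0.215]
  z 0.035 0.05 266 [0.4501 0.1731 0.0433] [0.423 0.115] [0.477 0.213]
  z 0.05 0.062 52 [0.447  0.183  0.0528] [0.43  0.173] [0.462 0.196]
  z 0.062 0.09 17 [0.4489 0.1817 0.0741] [0.44 0.18] [0.459 0.186]
  z 0.09 0.102 40 [0.4492 0.1857 0.0983] [0.437 0.178] [0.46  0.203]
  z 0.102 0.12 68 [0.4488 0.1901 0.1086] [0.44  0.181] [0.458 0.201]
top0 brown desk z -0.0005 [0.458 0.112 0.   ]
  z 0.015 0.035 128 [0.4631 0.0962 0.026 ] [0.421 0.036] [0.502 0.184]
  z 0.035 0.05 293 [0.4554 0.1272 0.0427] [0.423 0.035] [0.494 0.182]
  z 0.05 0.062 15 [0.4528 0.1485 0.0511] [0.443 0.035] [0.464 0.178]
  z 0.09 0.102 24 [0.4744 0.0413 0.0986] [0.463 0.032] [0.488 0.051]
  z 0.102 0.12 63 [0.4757 0.0389 0.1092] [0.464 0.031] [0.485 0.047]
top0 conical desk z -0.0005 [0.478 0.038 0.   ]
  z 0.015 0.035 173 [0.4739 0.0355 0.0242] [0.449 0.012] [0.502 0.095]
  z 0.035 0.05 159 [0.4635 0.0725 0.0425] [0.44  0.021] [0.494 0.11 ]
  z 0.05 0.062 8 [0.4671 0.0319 0.0527] [0.464 0.027] [0.
[... 1621 characters left out ...]
 0.05 0.062 135 [0.4567 0.1455 0.0543] [0.435 0.037] [0.489 0.209]
  z 0.062 0.09 127 [0.4498 0.1838 0.0747] [0.439 0.041] [0.482 0.204]
  z 0.09 0.102 74 [0.4472 0.1982 0.0977] [0.436 0.183] [0.463 0.205]
  z 0.102 0.12 81 [0.4489 0.1936 0.1082] [0.44  0.181] [0.459 0.203]
side0 cradle desk z 0.0028 [ 0.459 -0.255  0.   ]
  z 0.015 0.035 330 [ 0.4524 -0.2899  0.0247] [ 0.397 -0.413] [ 0.596 -0.07 ]
  z 0.035 0.05 83 [ 0.4491 -0.2079  0.0427] [ 0.409 -0.254] [ 0.482 -0.163]
  z 0.05 0.062 235 [ 0.4545 -0.2124  0.0565] [ 0.41  -0.263] [ 0.489 -0.162]
  z 0.062 0.09 59 [ 0.4517 -0.2108  0.075 ] [ 0.412 -0.265] [ 0.482 -0.166]
  z 0.102 0.12 30 [0.3562 0.0079 0.109 ] [0.347 0.   ] [0.365 0.016]
```

```bash
python3 - <<'E'
from h import *
from scipy.optimize import least_squares
import cv2
for n,box in [('top0',(300,365,220,285)),('side0',(305,360,150,200))]:
    c=ld(n);W=cloud(c);u0,u1,v0,v1=box;S=W[v0:v1,u0:u1].reshape(-1,3)
    m=(abs(S[:,2]-.058)<.003)
    q=S[m]; q=q[np.hypot(*(q[:,:2]-[.453,-.212]).T)<.045]
    hull=cv2.convexHull((q[:,:2]).astype(np.float32))[:,0]
    # annulus fit: maximise points in 24..34 mm
    f=lambda p:(lambda r:np.maximum(0,24e-3-r)+np.maximum(0,r-34e-3))(np.hypot(q[:,0]-p[0],q[:,1]-p[1]))
    s=least_squares(f,q[:,:2].mean(0),loss='soft_l1',f_scale=.002)
    r=np.hypot(q[:,0]-s.x[0],q[:,1]-s.x[1])
    print(n,len(q),'ring',s.x.round(4),'r pct',np.percentile(r,[2,10,50,90,98]).round(4),'z',np.median(q[:,2]).round(4))
    K=S[(S[:,2]>.066)&(S[:,2]<.09)]
    cl=[K[K[:,1]>s.x[1]+.02],K[K[:,1]<s.x[1]-.02]];print([ (len(k),k.mean(0).round(4),k[:,2].max().round(4)) for k in cl])
    # round cork fit
    box2=(150,190,225,270) if n=='top0' else (262,296,235,292)
    u0,u1,v0,v1=box2;S=W[v0:v1,u0:u1].reshape(-1,3)
    q=S[(abs(S[:,2]-.11)<.003)]; q=q[np.hypot(*(q[:,:2]-[.449,.192]).T)<.03]
    print('cork',len(q),q.mean(0).round(4),q.min(0).round(4),q.max(0).round(4))
    q=S[(S[:,2]>.012)&(S[:,2]<.05)]; q=q[np.hypot(*(q[:,:2]-[.449,.192]).T)<.04]
    s=least_squares(lambda p:np.linalg.norm(q-[p[0],p[1],.025],axis=1)-.03,[.449,.192],loss='soft_l1',f_scale=.002)
    print('belly',len(q),s.x.round(4),abs(s.fun).mean())
E
```

```text
top0 325 ring [ 0.454  -0.2161] r pct [0.0238 0.0252 0.03   0.035  0.0408] z 0.0573
[(20, array([ 0.4351, -0.1721,  0.0827]), np.float64(0.0845)), (25, array([ 0.4755, -0.2586,  0.0808]), np.float64(0.0866))]
cork 57 [0.4488 0.1904 0.1093] [0.4397 0.1819 0.1072] [0.4577 0.1987 0.1126]
belly 290 [0.4489 0.1913] 0.0008449623413882874
side0 140 ring [ 0.4555 -0.2141] r pct [0.0229 0.024  0.0297 0.0339 0.0425] z 0.0572
[(23, array([ 0.4357, -0.1697,  0.0783]), np.float64(0.0847)), (19, array([ 0.4763, -0.2573,  0.0771]), np.float64(0.0845))]
cork 65 [0.4493 0.1925 0.1091] [0.4396 0.1814 0.1072] [0.4594 0.2028 0.111 ]
belly 516 [0.45   0.1907] 0.0007889626397562314
```

Emit:
arm_command(
  motion=[
    [0, 0, 1, 0.7, -0.8, 0, 8.7],
    [0, 0, 3, 2.2, -2.3, 0.1, 8.7],
    [0, 0, 6, 4.4, -4.6, 0.3, 8.7],
    [0, 0, 9.5, 7, -7.2, 0.5, 8.7],
    [0, 0, 13.5, 9.9, -10.2, 0.7, 8.7],
    [0, 0, 17, 12.9, -13.3, 0.9, 8.7],
    [0, 0, 21, 15.8, -16.3, 1.1, 8.7],
    [0, 0, 25, 18.7, -19.3, 1.4, 8.7],
    [0, 0, 29, 21.7, -22.4, 1.6, 8.7],
    [0, 0, 33, 24.6, -25.4, 1.8, 8.7],
    [0, 0, 37, 27.6, -28.4, 2, 8.7],
    [0, 0, 40, 30.1, -31.1, 2.2, 8.7],
    [0, 0, 43, 32.3, -33.4, 2.4, 8.7],
    [0, 0, 45.5, 34.2, -35.3, 2.5, 8.7],
    [0, 0, 47.5, 35.6, -36.8, 2.6, 8.7],
    [0, 0, 48.5, 36.4, -37.5, 2.7, 8.7],
    [0, 0, 49, 36.8, -37.9, 2.7, 8.7],
    [0, 0, 49, 36.8, -37.9, 2.7, 8.7],
    [0, 0, 49, 36.8, -37.9, 2.7, 8.7],
    [0, 0, 49, 36.8, -37.9, 2.7, 8.7],
  ],
  force=20,
)

```text
time_s: 2.15
tool_pos: [0.4488, 0.191, 0.1996]
orientation: [180.0, 0.0, -155.0]
force: [0.2, 0.1, -0.5]
finger_gap: 0.996
```

```bash
python3 - <<'E'
from h import *
o=observe();print(o['tool_pos'],o['orientation'],o['q'].round(1))
c=snap('wrist','wrist1')
D=c['depth'];K=c['K'];v,u=np.mgrid[:384,:512]
P=np.stack([(u-K[0,2])/K[0,0]*D,(v-K[1,2])/K[1,1]*D,D],-1);T=c['hand_eye'];P=P@T[:3,:3].T+T[:3,3]
zw=.1996-P[...,2]
for lo,hi in [(.015,.05),(.053,.092),(.094,.1),(.104,.114)]:
    m=(D>0)&(zw>lo)&(zw<hi)&(np.hypot(P[...,0],P[...,1])<.04)
    q=P[m]
    if len(q): print(lo,hi,len(q),q.mean(0).round(4),q.min(0).round(4),q.max(0).round(4))
snap('side','side1')
E
```

```text
[0.44882803 0.19101862 0.19960974] [ 1.79993642e+02  8.57017219e-03 -1.54965658e+02] [ 46.2   3.9 -24.6  -0.  -61.5 -21.2]
0.015 0.05 1790 [-0.0019 -0.0114  0.1587] [-0.0309 -0.0301  0.1496] [0.027  0.022  0.1782]
0.053 0.092 187 [-0.0018 -0.0095  0.1314] [-0.0128 -0.0116  0.1159] [ 0.0084 -0.0026  0.1466]
0.094 0.1 325 [-0.0021 -0.0063  0.1019] [-0.0149 -0.0139  0.0996] [0.0113 0.0101 0.1056]
0.104 0.114 549 [-0.002  -0.001   0.0915] [-0.0121 -0.0109  0.0896] [0.0078 0.0096 0.0954]
```

View pics/wrist1.png

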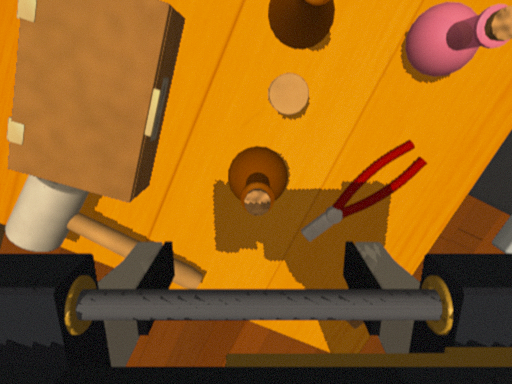

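View pics/side1.png

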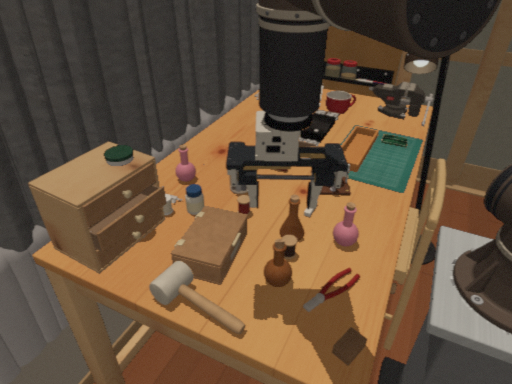

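The wrist view shows the flask neck at pixel (258,200), within 2 mm of the tool axis. No other object is in the fingers' path. Going down.

Emit:
arm_command(
  motion=[
    [0, 0, 0, -0.1, 0, 0.5, 8.7],
    [0, 0, 0, -0.1, -0.1, 1.5, 8.7],
    [0, 0, 0, -0.2, -0.1, 3, 8.7],
    [0, 0, 0, -0.2, -0.1, 4.5, 8.7],
    [0, 0, 0, -0.2, -0.1, 6, 8.7],
    [0, 0, 0, -0.2, -0.1, 7.5, 8.7],
    [0, 0, 0, -0.2, -0.1, 9, 8.7],
    [0, 0, 0, -0.2, -0.1, 10.5, 8.7],
    [0, 0, 0, -0.2, -0.1, 12, 8.7],
    [0, 0, 0, -0.2, -0.1, 13.2, 8.7],
    [0, 0, 0, -0.2, -0.1, 13.9, 8.7],
    [0, 0, 0, -0.2, -0.1, 14.2, 8.7],
    [0, 0, 0, -0.2, -0.1, 14.2, 8.7],
    [0, 0, 0, -0.2, -0.1, 14.2, 8.7],
  ],
  force=20,
)

```text
time_s: 3.65
tool_pos: [0.4516, 0.1905, 0.0579]
orientation: [180.0, 0.0, -155.0]
force: [0.1, -0.1, -0.2]
finger_gap: 0.99
```

Emit:
arm_command(
  motion=[
    [0, 0, 0, 0, 0, 0, 7.5],
    [0, 0, 0, 0, 0, 0, 6],
    [0, 0, 0, 0, 0, 0, 5],
    [0, 0, 0, 0, 0, 0, 4],
    [0, 0, 0, 0, 0, 0, 3.2],
    [0, 0, 0, 0, 0, 0, 2.6],
    [0, 0, 0, 0, 0, 0, 2.2],
    [0, 0, 0, 0, 0, 0, 1.8],
    [0, 0, 0, 0, 0, 0, 1],
    [0, 0, 0, 0, 0, 0, 0.5],
    [0, 0, 0, 0, 0, 0, 0.5],
    [0, 0, 0, 0, 0, 0, 0.5],
    [0, 0, 0, 0, 0, 0, 0.5],
    [0, 0, 0, 0, 0, 0, 0.5],
  ],
  force=18,
)

```text
time_s: 5.05
tool_pos: [0.4513, 0.1903, 0.0575]
orientation: [-180.0, -0.0, -155.0]
force: [0.2, -1.0, 0.6]
finger_gap: 0.295
```

```bash
python3 - <<'E'
from h import *
o=observe();print(o['finger_gap']*88,o['force'])
snap('wrist','wrist2');snap('side','side2')
E
```

```text
25.949165859632732 [ 0.2073241  -1.04375464  0.55866335]
```

View pics/wrist2.png

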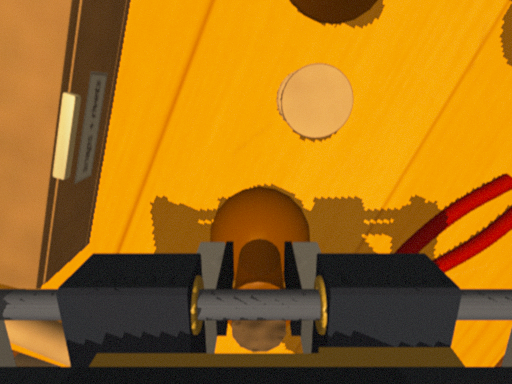

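View pics/side2.png

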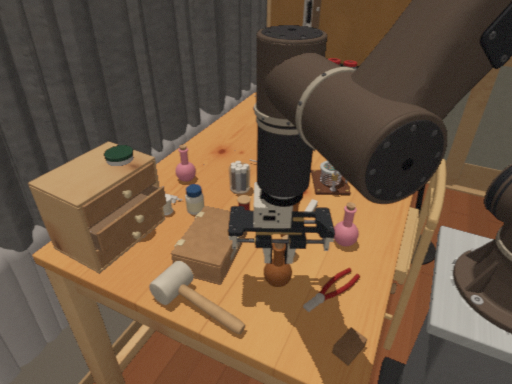

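Emit:
arm_command(
  motion=[
    [0, 0, 0, 0, 0, 0, 0.5],
    [0, 0, 0, 0, 0, 0, 0.5],
    [0, 0, 0, 0, 0, 0, 0.5],
    [0, 0, 0, 0, 0, 0, 0.5],
    [0, 0, 0, 0, 0, 0, 0.5],
    [0, 0, 0, 0, 0, 0, 0.5],
  ],
  force=18,
)

```text
time_s: 5.75
tool_pos: [0.4513, 0.1903, 0.0576]
orientation: [-180.0, -0.0, -155.0]
force: [-0.7, -0.3, 1.3]
finger_gap: 0.287
```

Emit:
arm_command(
  motion=[
    [0, 0, 0, 0, 0, -0.1, 0.5],
    [0, 0, 0, 0, 0, -0.3, 0.5],
    [0, 0, 0, 0, 0, -0.6, 0.5],
    [0, 0, 0, 0, 0, -1.0, 0.5],
    [0, 0, 0, 0, 0, -1.5, 0.5],
    [0, 0, 0, 0, 0, -2.0, 0.5],
    [0, 0, 0, 0, 0, -2.0, 0.5],
    [0, 0, 0, 0, 0, -2.0, 0.5],
  ],
  force=18,
)

```text
time_s: 6.55
tool_pos: [0.4514, 0.1904, 0.0778]
orientation: [180.0, 0.0, -155.0]
force: [0.1, 0.7, -1.6]
finger_gap: 0.293
```

```bash
python3 - <<'E'
from h import *
o=observe();print(o['finger_gap'],o['force'])
c=snap('wrist','wrist3');c2=snap('side','side3')
a=c['pixels'][150:384,130:400,::-1];b=c2['pixels'][180:310,220:360,::-1]
b=cv2.resize(b,None,fx=2.4,fy=2.4);a=cv2.resize(a,(360,312))
cv2.imwrite('pics/c3.png',np.hstack([a,b]))
E
```

```text
0.29277362856467576 [ 0.06296842  0.73834356 -1.60410845]
```

View pics/c3.png

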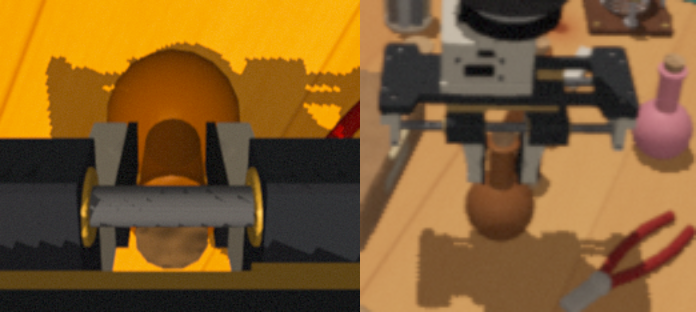

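Emit:
arm_command(
  motion=[
    [0, 0, 0, 0, 0, -0.5, 0.5],
    [0, 0, 0, 0, 0, -1.5, 0.5],
    [0, 0, 0, 0, 0, -3, 0.5],
    [0, 0, 0, 0, 0, -5, 0.5],
    [0, 0, 0, 0, 0, -7, 0.5],
    [0, 0, 0, 0, 0, -9, 0.5],
    [0, 0, 0, 0, 0, -11, 0.5],
    [0, 0, 0, 0, 0, -12.2, 0.5],
    [0, 0, 0, 0, 0, -12.7, 0.5],
    [0, 0, 0, 0, 0, -12.7, 0.5],
  ],
  force=18,
)

```text
time_s: 7.65
tool_pos: [0.4514, 0.1905, 0.205]
orientation: [180.0, 0.1, -155.0]
force: [1.4, -0.5, -2.1]
finger_gap: 0.291
```

Emit:
arm_command(
  motion=[
    [0, 0, 0, 0.2, -0.4, 0, 0.5],
    [0, 0, 0, 0.7, -1.5, 0, 0.5],
    [0, 0, 0, 1.5, -3.3, 0, 0.5],
    [0, 0, 0, 2.7, -5.9, 0, 0.5],
    [0, 0, 0, 4, -8.8, 0, 0.5],
    [0, 0, 0, 5.4, -11.8, 0, 0.5],
    [0, 0, 0, 6.7, -14.7, 0, 0.5],
    [0, 0, 0, 8.1, -17.7, 0, 0.5],
    [0, 0, 0, 9.4, -20.6, 0, 0.5],
    [0, 0, 0, 10.8, -23.5, 0, 0.5],
    [0, 0, 0, 12.1, -26.5, 0, 0.5],
    [0, 0, 0, 13.5, -29.4, 0, 0.5],
    [0, 0, 0, 14.7, -32, 0, 0.5],
    [0, 0, 0, 15.7, -34.2, 0, 0.5],
    [0, 0, 0, 16.4, -35.7, 0, 0.5],
    [0, 0, 0, 16.8, -36.5, 0, 0.5],
    [0, 0, 0, 16.9, -36.8, 0, 0.5],
    [0, 0, 0, 16.9, -36.8, 0, 0.5],
    [0, 0, 0, 16.9, -36.8, 0, 0.5],
  ],
)

```text
time_s: 9.55
tool_pos: [0.4533, -0.2142, 0.2045]
orientation: [180.0, -0.0, -155.0]
force: [-0.5, 0.3, -0.8]
finger_gap: 0.289
```

```bash
python3 - <<'E'
from h import *
o=observe();print(o['tool_pos'],o['finger_gap'],o['force'])
c=snap('top','top4');c2=snap('side','side4');snap('wrist','wrist4')
b=c2['pixels'][90:250,250:400,::-1];a=c['pixels'][180:300,280:400,::-1]
cv2.imwrite('pics/c4.png',np.hstack([cv2.resize(a,(400,400)),cv2.resize(b,(375,400))]))
E
```

```text
[ 0.45331188 -0.21416454  0.20446424] 0.2885836850819767 [-0.48016335  0.32696671 -0.79397145]
```

View pics/c4.png

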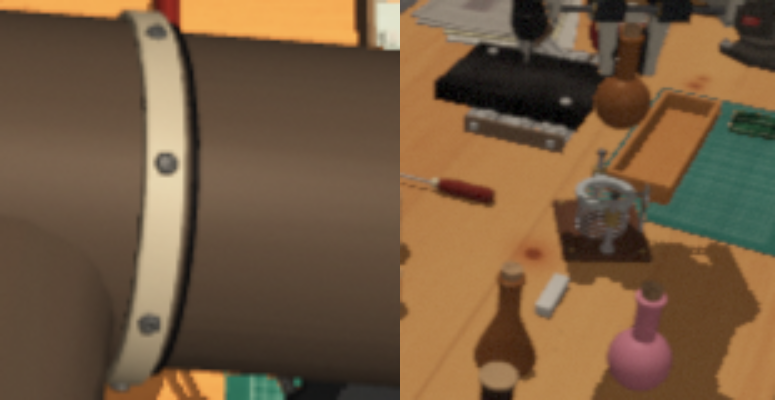

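View pics/wrist4.png

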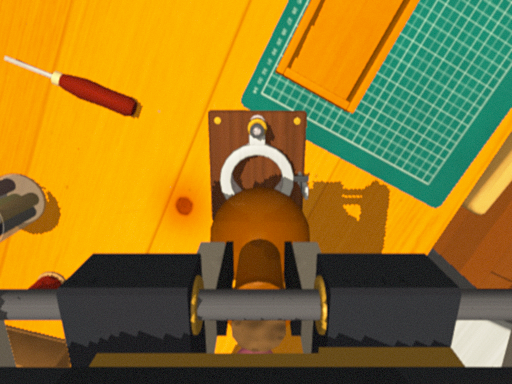

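```bash
cat > m.py <<'E'
from h import *
from scipy.optimize import least_squares
def annulus(q,x0):
    f=lambda p:(lambda r:np.maximum(0,24e-3-r)+np.maximum(0,r-34e-3))(np.hypot(q[:,0]-p[0],q[:,1]-p[1]))
    return least_squares(f,x0,loss='soft_l1',f_scale=.001).x
def sph(q,x0): 
    f=lambda p:np.linalg.norm(q-p,axis=1)-.03
    s=least_squares(f,x0,loss='soft_l1',f_scale=.001); return s.x,abs(s.fun).mean()
E
python3 - <<'E'
from m import *
c=ld('wrist4');D=c['depth'];K=c['K'];v,u=np.mgrid[:384,:512]
P=np.stack([(u-K[0,2])/K[0,0]*D,(v-K[1,2])/K[1,1]*D,D],-1);T=c['hand_eye'];P=P@T[:3,:3].T+T[:3,3]
H=.2045
m=(D>0)&(abs(H-P[...,2]-.058)<.004)&(np.hypot(P[...,0],P[...,1])<.05)
q=P[m];q=q[abs(q[:,0])<.04];print('ring pts',len(q),np.median(q[:,2]),q.min(0).round(3),q.max(0).round(3));
q2=q[(q[:,1]>-.04)&(q[:,1]<.035)]
print('ring centre tool',annulus(q2,[0,0]).round(4))
g=c['pixels'].astype(int)
m=(u>205)&(u<315)&(v>185)&(v<240)&(g[...,0]-g[...,2]>40)&(g[...,0]<190)&(D>0)&(P[...,2]<.06)&(P[...,2]>0)
q=P[m];print('belly',len(q),sph(q,[0,0,.03]))
m=(u>228)&(u<290)&(v>315)&(v<352)&(D>0)&(P[...,2]<-.04);q=P[m];print('cork',len(q),q.mean(0),q.min(0),q.max(0))
c=ld('side4');W=cloud(c)
g=c['pixels'].astype(int);v,u=np.mgrid[:384,:512]
ru,rv=proj(c,np.array([.453,-.214,.172]));print(ru,rv)
m=(np.hypot(u-ru,v-rv)<14)&(g[...,0]-g[...,2]>20)&(c['depth']>0)&(np.linalg.norm(W-[.453,-.214,.172],axis=-1)<.045)
print('side belly',m.sum(),sph(W[m],[.453,-.214,.172]))
q=W[(abs(W[...,2]-.058)<.003)&(np.hypot(W[...,0]-.4545,W[...,1]+.215)<.04)];print('side ring',len(q),annulus(q,[.4545,-.215]))
E
```

```text
ring pts 1507 0.14847156905520786 [-0.037 -0.049  0.143] [0.037 0.015 0.15 ]
ring centre tool [-0.0026 -0.004 ]
belly 4128 (array([-0.00035851,  0.0015135 ,  0.03389548]), np.float64(0.0003736235754385756))
cork 1771 [-0.00094252 -0.00222999 -0.05582169] [-0.01274803 -0.02891937 -0.08331556] [ 0.01088149  0.01147058 -0.04003159]
337.9864412016301 129.9136377350803
side belly 431 (array([ 0.45274273, -0.21331227,  0.17272277]), np.float64(0.001611917347318351))
side ring 135 [ 0.45651758 -0.21485074]
```

```bash
python3 - <<'E'
from m import *
c=ld('wrist4');K=c['K'];T=c['hand_eye']
g=c['pixels'].astype(int);D=c['depth'];v,u=np.mgrid[:384,:512]
P=np.stack([(u-K[0,2])/K[0,0]*D,(v-K[1,2])/K[1,1]*D,D],-1)@T[:3,:3].T+T[:3,3]
sat=g.max(-1)-g.min(-1)
m=(g.min(-1)>130)&(sat<45)&(abs(.2045-P[...,2]-.058)<.006)&(u>215)&(u<300)&(v>135)&(v<215)
q=P[m];q=q[~((abs(q[:,0]+.003)<.010)&(q[:,1]<-.03))]
print(len(q),q.min(0),q.max(0),annulus(q,[0,0]))
# edge-based
k=q
for it in range(3):
    cx,cy=annulus(q,[0,-.003])
    r=np.hypot(q[:,0]-cx,q[:,1]-cy);q=q[(r>.021)&(r<.037)]
print(annulus(q,[0,-.003]),np.percentile(r,[2,50,98]))
r0=np.degrees(np.arctan2(q[:,1]-cy,q[:,0]-cx));r=np.hypot(q[:,0]-cx,q[:,1]-cy)
for a in range(-180,180,20):
    s=r[(r0>=a)&(r0<a+20)]
    if len(s)>5:print(a,len(s),s.min().round(4),s.max().round(4))
E
```

```text
1032 [-0.03651965 -0.03470132  0.14557499] [0.03055632 0.00996779 0.15235005] [-0.00277767 -0.00271729]
[-0.00277767 -0.00271731] [0.02441528 0.0291095  0.03371066]
-180 113 0.0243 0.034
-160 117 0.0246 0.0338
-140 122 0.0243 0.034
-120 89 0.0247 0.0339
-100 32 0.0246 0.0274
-80 94 0.0246 0.0339
-60 122 0.0243 0.0339
-40 117 0.0241 0.0338
-20 86 0.0239 0.0335
140 30 0.024 0.0324
160 110 0.0239 0.0338
```

Emit:
arm_command(
  motion=[
    [0, 0, 0, -0.1, -0.1, 0.3, 0.5],
    [0, 0, 0, -0.2, -0.3, 1, 0.5],
    [0, 0, 0, -0.25, -0.4, 2, 0.5],
    [0, 0, 0, -0.25, -0.4, 3.2, 0.5],
    [0, 0, 0, -0.25, -0.4, 4.5, 0.5],
    [0, 0, 0, -0.25, -0.4, 5.8, 0.5],
    [0, 0, 0, -0.25, -0.4, 7, 0.5],
    [0, 0, 0, -0.25, -0.4, 7.8, 0.5],
    [0, 0, 0, -0.25, -0.4, 8.2, 0.5],
    [0, 0, 0, -0.25, -0.4, 8.2, 0.5],
    [0, 0, 0, -0.25, -0.4, 8.2, 0.5],
  ],
  force=18,
)

```text
time_s: 10.8
tool_pos: [0.4577, -0.2173, 0.1229]
orientation: [-180.0, 0.0, -155.0]
force: [-0.3, -0.3, -1.9]
finger_gap: 0.29
```

```bash
python3 - <<'E'
from m import *
o=observe();H=o['tool_pos'][2];print(o['tool_pos'],o['force'])
c2=snap('side','side5');c=snap('wrist','wrist5')
K=c['K'];T=c['hand_eye']
g=c['pixels'].astype(int);D=c['depth'];v,u=np.mgrid[:384,:512]
P=np.stack([(u-K[0,2])/K[0,0]*D,(v-K[1,2])/K[1,1]*D,D],-1)@T[:3,:3].T+T[:3,3]
sat=g.max(-1)-g.min(-1)
m=(g.min(-1)>110)&(sat<45)&(abs(H-P[...,2]-.058)<.006)&(u>190)&(u<330)&(v>100)&(v<240)
q=P[m];q=q[~((abs(q[:,0])<.010)&(q[:,1]<-.03))]
for it in range(3):
    cx,cy=annulus(q,[0,0]);r=np.hypot(q[:,0]-cx,q[:,1]-cy);q=q[(r>.021)&(r<.037)]
print('ring',len(q),cx,cy,np.percentile(r,[2,50,98]),'topz',H-np.median(q[:,2]))
m=(u>205)&(u<315)&(v>185)&(v<240)&(g[...,0]-g[...,2]>40)&(g[...,0]<190)&(D>0)&(P[...,2]<.06)&(P[...,2]>0)
print('belly',sph(P[m],[0,0,.03]))
b=c2['pixels'][110:230,270:390,::-1];a=c['pixels'][80:384,120:400,::-1]
cv2.imwrite('pics/c5.png',np.hstack([cv2.resize(a,(360,391)),cv2.resize(b,(391,391))]))
E
```

```text
[ 0.45771601 -0.21730122  0.12288659] [-0.26384643 -0.31352512 -1.9278479 ]
ring 1385 -0.00016104988921700504 0.0019535659565181763 [0.0249455  0.03026723 0.03373752] topz 0.05595739725208476
belly (array([-0.00038792,  0.00152515,  0.0338716 ]), np.float64(0.0003645728177084737))
```

View pics/c5.png

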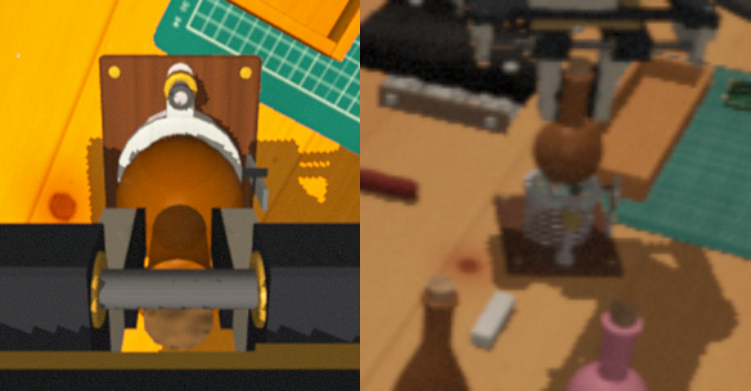

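The flask is centred over the ring within 1 mm. In the wrist crop the belly covers the hole evenly. Going down slowly to first contact.

Emit:
arm_command(
  motion=[
    [0, 0, 0, 0, 0, 0.2, 0.5],
    [0, 0, 0, 0, 0, 0.5, 0.5],
    [0, 0, 0, 0, 0, 0.8, 0.5],
    [0, 0, 0, 0, 0, 1.0, 0.5],
    [0, 0, 0, 0, 0, 1.1, 0.5],
    [0, 0, 0, 0, 0, 1.2, 0.5],
    [0, 0, 0, 0, 0, 1.3, 0.5],
    [0, 0, 0, 0, 0, 1.4, 0.5],
    [0, 0, 0, 0, 0, 1.5, 0.5],
    [0, 0, 0, 0, 0, 1.6, 0.5],
    [0, 0, 0, 0, 0, 1.7, 0.5],
    [0, 0, 0, 0, 0, 1.7, 0.5],
    [0, 0, 0, 0, 0, 1.7, 0.5],
  ],
  force=18,
)

```text
time_s: 12.2
tool_pos: [0.4577, -0.2173, 0.1058]
orientation: [-180.0, 0.0, -155.0]
force: [1.0, 0.5, 2.1]
finger_gap: 0.292
```

```bash
cat > chk.py <<'E'
from m import *
import sys
def chk(i):
    o=observe();H=o['tool_pos'][2];print(o['tool_pos'].round(4),o['force'].round(2),o['finger_gap'])
    c2=snap('side',f'side{i}');c=snap('wrist',f'wrist{i}')
    K=c['K'];T=c['hand_eye']
    g=c['pixels'].astype(int);D=c['depth'];v,u=np.mgrid[:384,:512]
    P=np.stack([(u-K[0,2])/K[0,0]*D,(v-K[1,2])/K[1,1]*D,D],-1)@T[:3,:3].T+T[:3,3]
    sat=g.max(-1)-g.min(-1)
    m=(g.min(-1)>110)&(sat<45)&(abs(H-P[...,2]-.052)<.012)&(u>190)&(u<330)&(v>80)&(v<240)
    q=P[m];q=q[~((abs(q[:,0])<.010)&(q[:,1]<-.03))]
    for it in range(3):
        cx,cy=annulus(q,[0,0]);r=np.hypot(q[:,0]-cx,q[:,1]-cy);q=q[(r>.021)&(r<.037)]
    print('ring',len(q),round(cx,4),round(cy,4),'topz',(H-np.median(q[:,2])).round(4))
    m=(u>205)&(u<315)&(v>185)&(v<240)&(g[...,0]-g[...,2]>40)&(g[...,0]<190)&(D>0)&(P[...,2]<.06)&(P[...,2]>0)
    print('belly',sph(P[m],[0,0,.03])[0].round(4))
    W=cloud(c2);w=W[140:200,300:365].reshape(-1,3);r=np.hypot(w[:,0]-.4557,w[:,1]+.215)
    q=w[(r>.027)&(r<.034)&(w[:,2]>.038)&(w[:,2]<.062)]
    h,e=np.histogram(q[:,2],bins=np.arange(.038,.0621,.002));print('side ring z hist',h)
    b=c2['pixels'][110:230,270:390,::-1];a=c['pixels'][60:260,180:380,::-1]
    cv2.imwrite(f'pics/c{i}.png',np.hstack([cv2.resize(a,(391,391),interpolation=2),cv2.resize(b,(391,391),interpolation=2)]))
if __name__=='__main__': chk(sys.argv[1])
E
python3 chk.py 6
```

```text
[ 0.4577 -0.2173  0.1058] [1.   0.51 2.08] 0.2915265895379762
ring 1289 -0.001 0.0 topz 0.0547
belly [-0.0004  0.002   0.0338]
side ring z hist [ 2  3  4  2  1  3  8 12 28 24  2  2]
```

View pics/c6.png

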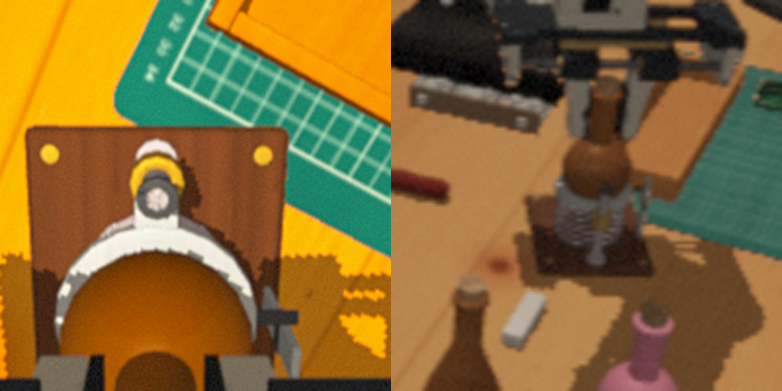

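Emit:
arm_command(
  motion=[
    [0, 0, 0, 0, 0, 0.1, 0.5],
    [0, 0, 0, 0, 0, 0.2, 0.5],
    [0, 0, 0, 0, 0, 0.3, 0.5],
    [0, 0, 0, 0, 0, 0.4, 0.5],
    [0, 0, 0, 0, 0, 0.5, 0.5],
    [0, 0, 0, 0, 0, 0.6, 0.5],
    [0, 0, 0, 0, 0, 0.7, 0.5],
    [0, 0, 0, 0, 0, 0.7, 0.5],
    [0, 0, 0, 0, 0, 0.7, 0.5],
    [0, 0, 0, 0, 0, 0.7, 0.5],
  ],
  force=18,
)

```text
time_s: 13.3
tool_pos: [0.4575, -0.2172, 0.0986]
orientation: [-180.0, 0.0, -155.0]
force: [0.2, 0.5, 4.7]
finger_gap: 0.292
```

```bash
python3 chk.py 7
```

```text
[ 0.4575 -0.2172  0.0986] [0.16 0.54 4.66] 0.29229009699068365
ring 1283 0.0 0.0 topz 0.0478
belly [-0.0005  0.002   0.0337]
side ring z hist [ 1  2  5  5 17 30 10  0  1  6  2 11]
```

View pics/c7.png

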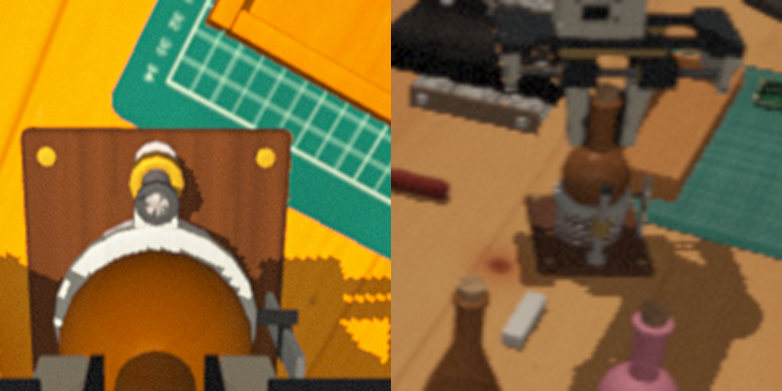

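Every estimate puts the ring 7 to 10 mm down: wrist depth 8.2, side about 8, TCP height 9 to 10, force about 7. I'll press 1.5 mm more to centre it in the band.

Emit:
arm_command(
  motion=[
    [0, 0, 0, 0, 0, 0.05, 0.5],
    [0, 0, 0, 0, 0, 0.1, 0.5],
    [0, 0, 0, 0, 0, 0.15, 0.5],
    [0, 0, 0, 0, 0, 0.15, 0.5],
    [0, 0, 0, 0, 0, 0.15, 0.5],
    [0, 0, 0, 0, 0, 0.15, 0.5],
  ],
  force=18,
)

```text
time_s: 14.0
tool_pos: [0.4575, -0.2173, 0.0972]
orientation: [-180.0, 0.0, -155.0]
force: [1.0, 0.7, 6.0]
finger_gap: 0.292
```

```bash
python3 chk.py 8; python3 - <<'E'
from m import *
# side ring-top height by same mask over time, + gauge crop
for i in ['0','4','6','7','8']:
    c=ld('side'+i);W=cloud(c);w=W[140:200,300:365].reshape(-1,3);r=np.hypot(w[:,0]-.4557,w[:,1]+.215)
    q=w[(r>.026)&(r<.0335)&(w[:,2]>.04)&(w[:,2]<.062)];print(i,len(q),np.percentile(q[:,2],[50,75,90]).round(4))
a=[cv2.resize(ld('side'+i)['pixels'][155:200,320:360,::-1],(260,292),interpolation=cv2.INTER_CUBIC) for i in ['4','6','8']]
cv2.imwrite('pics/gauge.png',np.hstack(a))
E
```

```text
[ 0.4575 -0.2173  0.0972] [1.02 0.72 5.99] 0.29171539701291044
ring 1297 0.0 0.0 topz 0.0464
belly [-0.0005  0.002   0.0338]
side ring z hist [ 2  4 10 13 24 17  3  3  7  9  6  7]
0 128 [0.0568 0.0579 0.0586]
4 141 [0.0565 0.0577 0.0582]
6 89 [0.0553 0.0567 0.0579]
7 95 [0.0496 0.0549 0.0606]
8 102 [0.0484 0.0552 0.0589]
```

View pics/gauge.png

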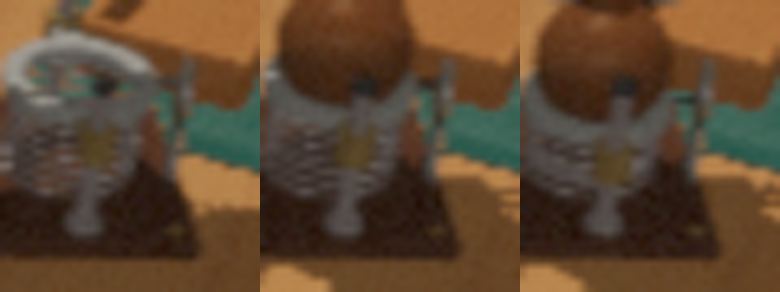

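View pics/c8.png

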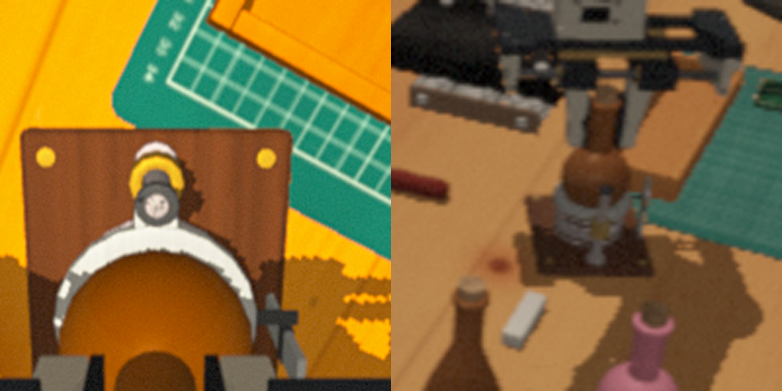

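```bash
python3 -c "
from h import *
print(sign_off()); o=observe(); print(o['tool_pos'],o['force'],o['time_s'])"
```

```text
the job is handed in; nothing more can be done
None
the job is handed in; nothing more can be done
```

The round amber flask is seated in the cradle ring and pressed to about mid-band. The gripper still holds its neck at 18 N, and I handed the job in at about 14 s of the 48 s. `sign_off` gives no verdict, so this rests on my last checks.

**Ring depth, last checks:**

| Check | Ring down |
|---|---|
| Wrist-camera depth | 9.6 mm |
| Tool height | about 10.5 mm |
| Spring force | about 10 mm |
| Side-camera depth (coarse) | about 8.5 mm |

All four fall inside the 6–14 mm band. The spring-force figure adds the flask's weight to the 6 N push read at the wrist.

- **Centring:** The last good fit, just before contact, had the flask within 1 mm of the ring's centre. The wrist ring-centre fit after contact did not converge, because the belly hid most of the ring. The final pictures show the flask upright and seated evenly.
- **Clearance:** The fingertips are about 13 mm above the post knobs, so the hand bears only on the flask.
- **Odd reading:** The gripper reported about 25 mm of opening on the 22 mm neck. The hold was steady through the lift and press.
- **Not checked:** I could not read the pointer against the gauge strip; the side picture was too coarse, so the depth comes from the measurements above. I did not measure the other objects again at the end. The tool's path went above them.

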